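# Slide the chopping board out over the shelf end for pick-up

### The arm

A 7-joint arm with a two-finger parallel gripper is mounted at the origin on the work surface. World frame = base frame: x ahead of the robot, y to its left, z up, the work surface at z = 0. Lengths are in m, angles in degrees, forces in N, time in s.
With the tool pointing down it reaches from about 0.425 to 0.975 m from the base axis. Payload 16.7 kg.
Tool frame: the origin (TCP) lies where the fingers leave the gripper's body, on its centre line; the fingertips stand 73 mm ahead of it and the grasp point (between the pads) lies 54 mm ahead of it; z points along the fingers, y is the direction in which the jaws open and shut (so a half turn about z gives the same grasp; the last joint's range is limited). The gripper opens to 85 mm and grips with 20 to 120 N. Pads are 22 mm wide; open, the fingers measure 114 mm over their backs; the gripper's body (76 mm by 85 mm) begins 54 mm behind the grasp point. The pads swing forward as they close: fully open they stand 13 mm farther back than shut.
Start: joints at [62.768, 24.414, 4.234, 92.017, -1.954, 63.644, -3.845], TCP at [0.216, -0.639, 0.304] pointing down, gripper open.
Joint ranges: [-163.25, 163.25], [-28.42, 122.38], [-70.27, 78.77], [12.13, 141.07], [-58.53, 238.53], [9.26, 117.41], [-156.51, 156.51]. Speed limits (degrees/s): [108.29, 108.29, 136.94, 136.94, 172.46, 172.46, 172.46].

### API

Orientations are given as a 3x3 rotation matrix whose columns are the frame's x, y, z axes.
In Python, from workcell import * gives the robot as it stands.
- The arm moves only by the shell command python3 -m jog 'ROWS' [FORCE]. ROWS is JSON, one flat list of numbers, 5 for each row, row after row: the shift along the tool's x, y, z in mm, then the turn about the tool's z in rad, then the closure in counts, from 0 (fully open) to 255 (shut). In form: [x, y, z, yaw, gripper, x, y, z, yaw, gripper, ...]. A call has 1 to 12 rows; each row is the pose to reach, as a shift and turn from the pose commanded when the call began, along the tool's axes at that moment; what a row does not reach only later rows make up. A row lasts 1/10 s, in which the tool goes at most 50 mm and 8.59 degrees, less where a joint would pass 70% of its speed; a pose out of reach is approached as far as the arm can. A call with a gripper value outside its range is refused whole. The fingers move at their own pace and stop on an object; FORCE is the grip in N (left out, the last holds). Time passes only in rows, so rows that repeat a pose let the fingers close. It gives the time, the measured TCP pose, the force and the opening at its end, in the units of the state.
- observe(): the state, without advancing time (a new reading comes with each control period).
- get_image(name): name is "scene" or "side" or "wrist"; returns the picture (480x640x3 uint8, red, green, blue); there is no depth.
- calibration(name): a dict with "fovy" (degrees; the focal length in pixels is half the picture's height over the tangent of half this angle, whatever the lens; pixels are square), "cx", "cy" (the principal point, pixels), "rvec" (rotation vector, rad) and "tvec" (3), from world to camera coordinates, as OpenCV has them; the wrist camera has in their place "hand_eye" (4x4, takes a point from camera to tool coordinates, whose origin is the TCP and whose axes are the flange's). Camera axes: x right, y down, z forward; pixel columns grow to the right and rows downward; lengths in m; the calibration is good to about 2 mm. A picture is of the moment at which its call begins: read the wrist's pose just before it. calibration takes no time and is no camera call.
- job_done(): hands the job in, once; it reports no verdict.
The state is a dict: "clock": time; "joint_pos": joint angles; "qvel": joint speeds; "tau": joint torques, N m; "tool_pos": TCP position; "ee_rot": TCP orientation; "ft_force": force on the tool from outside, world axes, zero at the start; "wrist_torque": the same for the moment, N m; "finger_gap": opening from 0.0 (shut) to 1.0 (fully open).
Only numpy, scipy, OpenCV 4.12 (cv2) and the standard library are available. Lean on these libraries where they do the work, as an engineer would, in place of code of your own. Each camera call takes 0.05 s, during which the arm holds its last target. There are 200 camera calls.

### The job

The thin chopping board lies flat on the low wooden counter shelf, where nobody can get their fingers under it. Push it along the shelf, without gripping or lifting it, until exactly its green band sticks out past the end of the shelf that it faces: the line between green and white right over the shelf's edge, and the board square to that edge. Leave the jars, flask and tumbler where they stand and finish clear of everything.

Things in the scene. Friction and masses are not known exactly. Their poses are not given: they have to be found in the camera images.
- shelf: Fixed low wooden shelf: flat top 300 mm (x) by 420 mm (y), 18 mm thick, upper face 60 mm above the counter, on two upright panels 150 mm either side of the middle in y. Origin: centre of its footprint, on the counter; z up. The end the board must stick out over is the 300 mm edge at its y = -210 mm: the end on the robot's right as it looks ahead, the one nearest the green band.
- shelf_edge (a point): Middle of that shelf edge, at the level of the upper face; axes as the shelf's (its -y points outward, off the shelf).
- board: Loose rigid plastic chopping board, 130 mm (x) by 200 mm (y), 8 mm thick, about 0.2 kg, white with a green band 40 mm wide across its whole -y end. Origin: centre of its underside; z up. Lies flat on the shelf, green end towards the edge, up to 9 degrees askew. Slides with ordinary friction (about 1 to 4 N) and stops when the push stops.
- board_lead (a point): Middle of the board's green end (its leading edge, own y = -100 mm), at the underside; axes as the board's.
- board_tail (a point): Middle of the board's white end (its trailing edge, own y = +100 mm), at the underside; axes as the board's. There is at least 80 mm of free shelf behind it.
- jar_salt: Bystander: jar with white contents and a green lid, 68 mm across, 84 mm tall, standing on the shelf beside the board (on the side away from the robot). Origin: centre of its underside.
- jar_cocoa: Bystander: jar with dark brown contents and a green lid, 68 mm across, 84 mm tall, standing on the shelf beside the board (on the side away from the robot). Origin: centre of its underside.
- flask: Bystander: teal drinking flask, 68 mm across, 215 mm tall, standing on the counter off the end the board is pushed towards, on the side away from the robot. Origin: centre of its underside.
- tumbler: Bystander: open steel tumbler, 70 mm across the rim, 100 mm tall, standing on the counter off the other end of the shelf. Origin: centre of its underside.
Things that resemble listed ones, but are neither listed nor needed, are in the scene too. Several things have the shape of the board; the one meant has the colours described above.

How it is judged (in metres and radians):
At the end, for the whole second after the job is handed in: Board flat and at rest on the shelf, middle of its green end 30 to 50 mm past the edge, square within 7 degrees, its middle within 90 mm of the shelf's long centre line; jars, flask and tumbler within 15 mm of where they stood (y of board_lead in the frame of shelf between -0.26 and -0.24 m and angle between the y axis of board and the y axis of shelf, either way round below 0.12 rad and x of board in the frame of shelf between -0.09 and 0.09 m and z of board in the frame of shelf between 0.055 and 0.064 m and angle between board's own z axis and vertical below 0.05 rad and linear speed of board below 0.01 m/s and distance of each of jar_salt, jar_cocoa, flask, tumbler from where it was at the start of the episode below 0.015 m); the robot touches nothing.
It fails at once if the board is lifted off the shelf (more than 10 mm) or tipped up (z of board in the frame of shelf above 0.07 m or angle between board's own z axis and vertical above 0.2 rad).
It fails at once if the board falls off the shelf (z of board in the frame of shelf below 0.045 m).
It fails at once if a jar, the flask or the tumbler is shifted by more than 15 mm or tipped (distance of any of jar_salt, jar_cocoa, flask, tumbler from where it was at the start of the episode above 0.015 m or angle between any of jar_salt, jar_cocoa, flask, tumbler's own z axis and vertical above 0.3 rad).
It also fails if it takes over 35 s, if anything falls off the work surface, if the arm or the gripper's body presses on something with over 40 N, if the wrist force passes 120 N, or if a joint passes its speed limit or range.

## Working session

There is one attempt and no reset: what is moved stays moved. The work goes in short steps, Python scripts to look and compute and a shell command to move; the robot and the scene stay as the last step left them, time stands still between calls to the robot, and variables do not carry over. Pictures are saved under pics/ and viewed, about 8 in all and at most 12, crops included, and the job is handed in when it is done.

```bash
mkdir -p pics; ls
python3 - <<'E'
from workcell import *
import cv2
s=observe();print(s['clock'],s['tool_pos'],s['ee_rot'],s['finger_gap'])
for n in("scene","side"):
    print(n,calibration(n)); cv2.imwrite(f"pics/{n}0.png",get_image(n)[:,:,::-1])
print(calibration("wrist"))
E
```

```text
pics
0.0 [ 0.21592884 -0.63919474  0.30322034] [[ 9.47410494e-01  3.20020499e-01 -4.86194256e-04]
 [ 3.20020856e-01 -9.47409786e-01  1.16134773e-03]
 [-8.89701174e-05 -1.25586533e-03 -9.99999207e-01]] 0.997128119149628
scene {'fovy': 54.39499785061854, 'cx': 317.2441677143715, 'cy': 241.56211170079706, 'rvec': array([ 2.15318013,  1.45506229, -0.47192771]), 'tvec': array([-0.19413095, -0.35454034,  1.53403216])}
side {'fovy': 47.14950629807557, 'cx': 328.236044409032, 'cy': 239.9889197009313, 'rvec': array([ 0.88898244, -2.31697703,  1.27150445]), 'tvec': array([0.38432363, 0.24859243, 1.05251165])}
{'fovy': 71.90284746568773, 'cx': 314.6148743776547, 'cy': 243.01413395559584, 'hand_eye': array([[-1.56400373e-04, -9.51175226e-01, -3.08651364e-01,
         7.89618378e-02],
       [ 9.99999486e-01, -4.58055824e-04,  9.04875504e-04,
        -3.44208756e-04],
       [-1.00207472e-03, -3.08651064e-01,  9.51174809e-01,
        -6.93557527e-02],
       [ 0.00000000e+00,  0.00000000e+00,  0.00000000e+00,
         1.00000000e+00]])}
```

View pics/scene0.png

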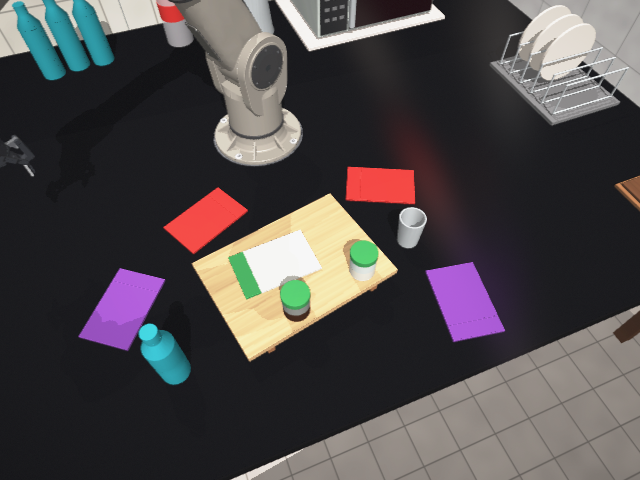

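View pics/side0.png

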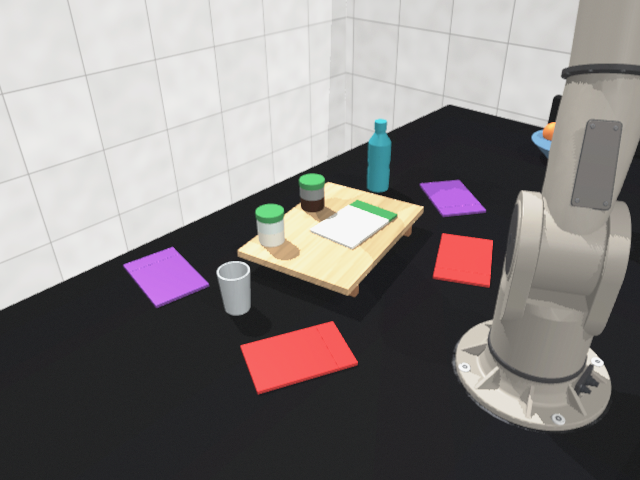

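The scene picture shows the shelf corners at about (193,264), (332,195), (397,270) and (250,356). The board's green end is at about (229,258) to (243,298), with the jars beside it at (295,297) and (363,257), the flask at (165,355) and the tumbler at (410,228). I'll enlarge the shelf next.

```bash
cat > h.py <<'E'
import numpy as np, cv2
from workcell import *
def cam(n, s=None):
    c=calibration(n); f=240/np.tan(np.radians(c['fovy']/2)); K=np.array([[f,0,c['cx']],[0,f,c['cy']],[0,0,1]])
    if n=='wrist':
        T=np.eye(4);T[:3,:3]=s['ee_rot'];T[:3,3]=s['tool_pos'];T=T@c['hand_eye'];R=T[:3,:3].T;t=-R@T[:3,3]
    else: R=cv2.Rodrigues(c['rvec'])[0];t=c['tvec']
    return K,R,t
def back(C,uv,z):
    K,R,t=C; o=-R.T@t; d=(R.T@np.linalg.inv(K)@np.c_[np.array(uv,float),np.ones(len(uv))].T).T
    return o+d*((z-o[2])/d[:,2])[:,None]
def proj(C,P):
    K,R,t=C; q=(K@(R@np.atleast_2d(P).T+np.reshape(t,(3,1)))).T; return q[:,:2]/q[:,2:]
def crop(src,dst,x,y,w,h,k):
    im=cv2.imread(src)[y:y+h,x:x+w]; cv2.imwrite(dst,cv2.resize(im,None,fx=k,fy=k,interpolation=cv2.INTER_CUBIC))
E
python3 - <<'E'
from h import *
crop('pics/scene0.png','pics/scene0c.png',185,185,220,180,3.6)
C=cam('scene')
P=back(C,[(193,264),(332,195),(397,270),(250,356)],.06);print(P.round(3))
print(back(C,[(229,258),(243,298),(301,231),(322,266)],.068).round(3))
E
```

```text
[[ 0.462 -0.31   0.06 ]
 [ 0.384  0.101  0.06 ]
 [ 0.67   0.155  0.06 ]
 [ 0.747 -0.248  0.06 ]]
[[ 0.484 -0.222  0.068]
 [ 0.606 -0.221  0.068]
 [ 0.473 -0.025  0.068]
 [ 0.594 -0.014  0.068]]
```

View pics/scene0c.png

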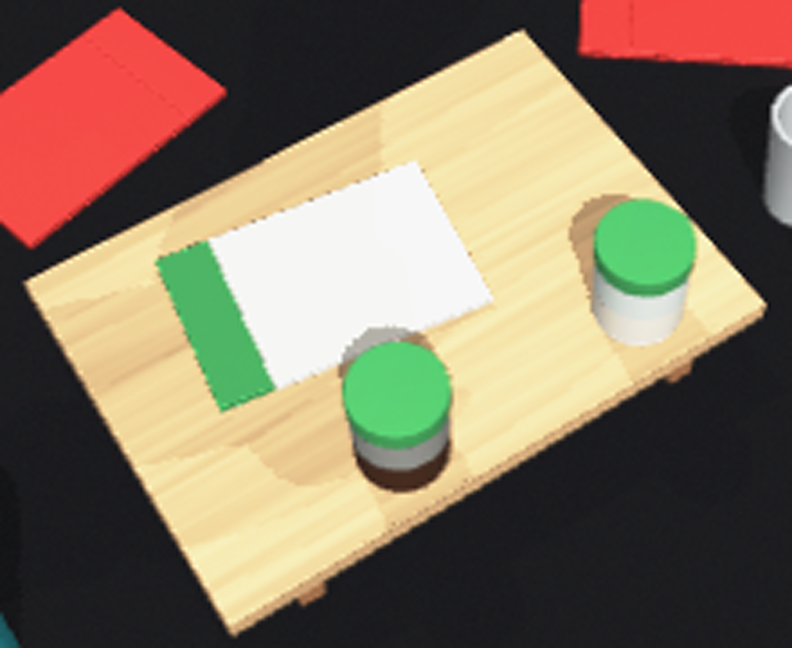

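The crop (3.6x, offset 185,185) gives these corners:
- **Shelf:** (24,283), (521,30), (766,305) and (232,630).
- **Board lead:** (157,260) and (222,410).
- **Board tail:** (416,163) and (493,300).

Next I'll fit rigid poses to them.

```bash
cat >> h.py <<'E'
def fit(model,P):  # 2D rigid fit: returns centre, yaw, residuals
    m=np.array(model,float);P=P[:,:2];mc=m.mean(0);pc=P.mean(0)
    H=(m-mc).T@(P-pc);a=np.arctan2(H[0,1]-H[1,0],H[0,0]+H[1,1]);R=np.array([[np.cos(a),-np.sin(a)],[np.sin(a),np.cos(a)]])
    t=pc-R@mc;return t,a,R,np.linalg.norm(m@R.T+t-P,axis=1)
E
python3 - <<'E'
from h import *
C=cam('scene');S=lambda L:[(x/3.6+185-.36,y/3.6+185-.36) for x,y in L]
ts,a,R,r=fit([(-.15,-.21),(-.15,.21),(.15,.21),(.15,-.21)],back(C,S([(24,283),(521,30),(766,305),(232,632)]),.06))
print('shelf',ts.round(4),np.degrees(a),r.round(4))
tb,b,Rb,r=fit([(-.065,-.1),(.065,-.1),(-.065,.1),(.065,.1)],back(C,S([(157,260),(222,411),(416,163),(493,300)]),.068))
print('board',tb.round(4),np.degrees(b),r.round(4),'askew',np.degrees(b-a))
print('board in shelf',R.T@(tb-ts))
for n,p in(('lead',(0,-.1)),('tail',(0,.1))):
    q=Rb@p+tb; print(n,q.round(4),'in shelf',(R.T@(q-ts)).round(4))
for n,p,z in(('cocoa lid',(397,390),.144),('salt lid',(644,247),.144)):
    q=back(C,S([p]),z)[0,:2];print(n,q.round(3),(R.T@(q-ts)).round(3))
q=back(C,[(411,214)],.1)[0,:2];print('tumbler',q,R.T@(q-ts))
q=back(C,[(148,330)],.215)[0,:2];print('flask',q,R.T@(q-ts))
np.savez('p.npz',ts=ts,a=a,tb=tb,b=b)
# verify in side cam
D=cam('side');f=lambda R,t,x,y,z:np.r_[R@(x,y)+t,z]
print('side shelf',proj(D,[f(R,ts,x,y,.06) for x,y in((-.15,-.21),(-.15,.21),(.15,.21),(.15,-.21))]).round())
print('side board',proj(D,[f(Rb,tb,x,y,.068) for x,y in((-.065,-.1),(.065,-.1),(-.065,.1),(.065,.1))]).round())
E
```

```text
shelf [ 0.564  -0.0782] 11.706540401889265 [0.0016 0.0005 0.0008 0.0019]
board [ 0.5399 -0.1201] 3.423686067956551 [0.0014 0.0014 0.0013 0.0011] askew -8.282854333932715
board in shelf [-0.03210443 -0.03615912]
lead [ 0.5459 -0.2199] in shelf [-0.0465 -0.1351]
tail [ 0.5339 -0.0203] in shelf [-0.0177  0.0628]
cocoa lid [ 0.681 -0.114] [ 0.107 -0.059]
salt lid [0.642 0.07 ] [0.106 0.13 ]
tumbler [0.5519383  0.25086421] [0.05494749 0.32462161]
flask [ 0.68844666 -0.41535616] [ 0.05344094 -0.35543857]
side shelf [[423. 206.]
 [348. 289.]
 [236. 250.]
 [327. 181.]]
side board [[397. 213.]
 [356. 199.]
 [350. 246.]
 [309. 229.]]
```

The fit residuals are under 2 mm, and the side view agrees roughly. The board has to move about 115 mm towards -y and turn about +8.3°. I'll push its tail with the two open fingers lined up across the shelf, with tool x along shelf +y.

```bash
cat >> h.py <<'E'
p=np.load('p.npz');ts=p['ts'];a=float(p['a']);Rs=np.array([[np.cos(a),-np.sin(a)],[np.sin(a),np.cos(a)]])
def goto(x,y,z):  # shelf-frame x,y, world z of TCP -> tool-frame shift mm, yaw rad
    s=observe();R=s['ee_rot'];g=np.r_[Rs@(x,y)+ts,z]
    d=R.T@(g-s['tool_pos'])*1e3;w=np.arctan2(R[1,0],R[0,0]);dy=(a+np.pi/2-w+np.pi)%(2*np.pi)-np.pi
    print('goal',g.round(3),'shift',d.round(1),'yaw',round(-dy,4),'now in shelf',(Rs.T@(s['tool_pos'][:2]-ts)).round(4),s['tool_pos'][2].round(4),'F',s['ft_force'].round(1),'t',s['clock'],'gap',s['finger_gap'])
E
python3 -c "
from h import *
goto(-.025,.105,.25)"
```

```text
goal [0.518 0.02  0.25 ] shift [ 497.2 -527.4   53.8] yaw -1.4493 now in shelf [-0.4547 -0.4788] 0.3033 F [ 0.5 -0.1 -0.3] t 0.1 gap 0.9967420992145468
```

```bash
python3 -m jog '[40,-44,0,-0.12,0, 83,-88,0,-0.24,0, 124,-132,0,-0.36,0, 166,-176,0,-0.48,0, 207,-220,0,-0.6,0, 249,-264,0,-0.72,0, 290,-308,0,-0.84,0, 331,-352,0,-0.96,0, 373,-396,0,-1.08,0, 414,-440,0,-1.2,0, 456,-484,0,-1.33,0, 497,-527,0,-1.449,0]'; python3 -m jog '[0,0,0,0,0,0,0,0,0,0,0,0,0,0,0]'; python3 -c "
from h import *
goto(-.025,.105,.16)"
```

```text
clock: 1.3
tool_pos: [0.4663, -0.0921, 0.304]
ee_rot: [[-0.207, 0.978, 0.0], [0.978, 0.207, -0.0], [-0.0, 0.0, -1.0]]
ft_force: [1.4, -1.2, -0.7]
finger_gap: 1.0
clock: 1.6
tool_pos: [0.4656, -0.0948, 0.3037]
ee_rot: [[-0.201, 0.98, -0.001], [0.98, 0.201, -0.0], [0.0, -0.001, -1.0]]
ft_force: [0.3, -0.3, -0.1]
finger_gap: 1.001
goal [0.518 0.02  0.16 ] shift [101.5  74.6 143.6] yaw -0.002 now in shelf [-0.0997  0.0036] 0.3037 F [ 0.3 -0.3 -0.1] t 1.6 gap 1.0011649587786582
```

```bash
python3 -m jog '[50,37,0,-0.002,0,101.5,74.5,0,-0.002,0,101.5,74.5,0,-0.002,0,101.5,74.5,50,-0.002,0,101.5,74.5,95,-0.002,0,101.5,74.5,140,-0.002,0,101.5,74.5,143.5,-0.002,0,101.5,74.5,143.5,-0.002,0]'
python3 - <<'E'
from h import *
s=observe();im=get_image('wrist')[:,:,::-1];cv2.imwrite('pics/w1.png',im)
goto(-.025,.105,.14)
C=cam('wrist',s);f=lambda R,t,x,y,z:np.r_[R@(x,y)+t,z]
b=float(p['b']);Rb=np.array([[np.cos(b),-np.sin(b)],[np.sin(b),np.cos(b)]])
print('pred tail corners',proj(C,[f(Rb,p['tb'],x,.1,.068) for x in(-.065,.065)]).round())
print('tips 60/73',proj(C,[s['tool_pos']+s['ee_rot']@(0,y,z) for z in(.06,.073) for y in(-.043,.043)]).round())
E
```

```text
clock: 2.4
tool_pos: [0.5183, 0.0197, 0.1606]
ee_rot: [[-0.203, 0.979, -0.002], [0.979, 0.203, -0.0], [0.0, -0.002, -1.0]]
ft_force: [-0.2, 0.3, 1.2]
finger_gap: 0.997
goal [0.518 0.02  0.14 ] shift [-0.1 -1.  21.9] yaw 0.0004 now in shelf [-0.024   0.1051] 0.1619 F [-0.4  0.2 -0.6] t 2.45 gap 0.9983811355658765
pred tail corners [[215. 342.]
 [437. 370.]]
tips 60/73 [[219. 323.]
 [411. 323.]
 [226. 308.]
 [404. 308.]]
```

View pics/w1.png

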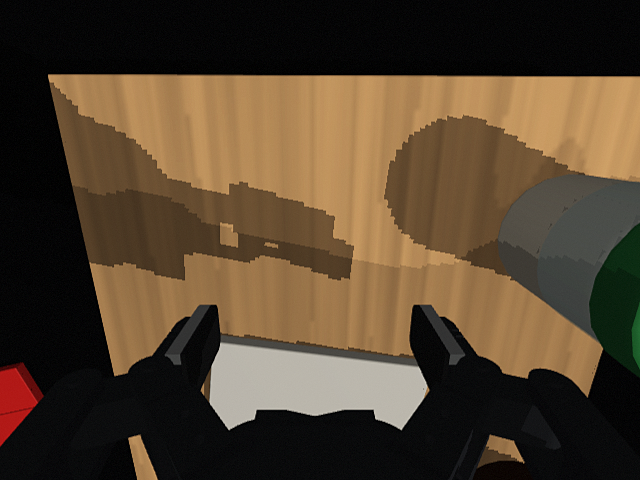

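The wrist view matches the prediction: the tail edge runs from (215,343) to (425,362), the shelf's back edge is level, and both fingers are behind the board. I'll lower until the fingertips feel the shelf.

```bash
python3 -m jog '[0,-1,20,0,0,0,-1,22,0,0,0,-1,24,0,0,0,-1,24,0,0]'|grep -E 'tool_pos|force'; for i in 1 2 3 4 5 6; do :; done; python3 -m jog '[0,0,2,0,0,0,0,2,0,0]'|grep -E 'tool_pos|force'
```

```text
tool_pos: [0.5181, 0.0201, 0.1378]
ft_force: [0.2, -0.1, 0.3]
tool_pos: [0.5177, 0.0202, 0.1349]
ft_force: [0.2, -0.7, 0.1]
```

```bash
python3 -m jog '[0,0,2,0,0,0,0,2,0,0]'|grep -E 'tool_pos|force'
```

```text
tool_pos: [0.5174, 0.0202, 0.1323]
ft_force: [0.5, -0.3, 0.8]
```

```bash
python3 -m jog '[0,0,2,0,0,0,0,2,0,0]'|grep -E 'tool_pos|force'
```

```text
tool_pos: [0.5174, 0.0202, 0.1302]
ft_force: [0.8, 0.4, -0.5]
```

```bash
python3 -m jog '[0,0,2,0,0,0,0,2,0,0]'|grep -E 'tool_pos|force'
```

```text
tool_pos: [0.5174, 0.0202, 0.1282]
ft_force: [0.1, -0.5, 0.4]
```

Run:
```python
from h import *
cv2.imwrite('pics/s1.png',get_image('side')[:,:,::-1]);crop('pics/s1.png','pics/s1c.png',230,150,200,150,4);goto(-.025,.105,.126)
```

```text
goal [0.518 0.02  0.126] shift [-0.8  0.7  2.3] yaw 0.0016 now in shelf [-0.0257  0.1058] 0.1283 F [0.1 0.1 0.8] t 3.7 gap 0.9993347243750348
```

View pics/s1c.png

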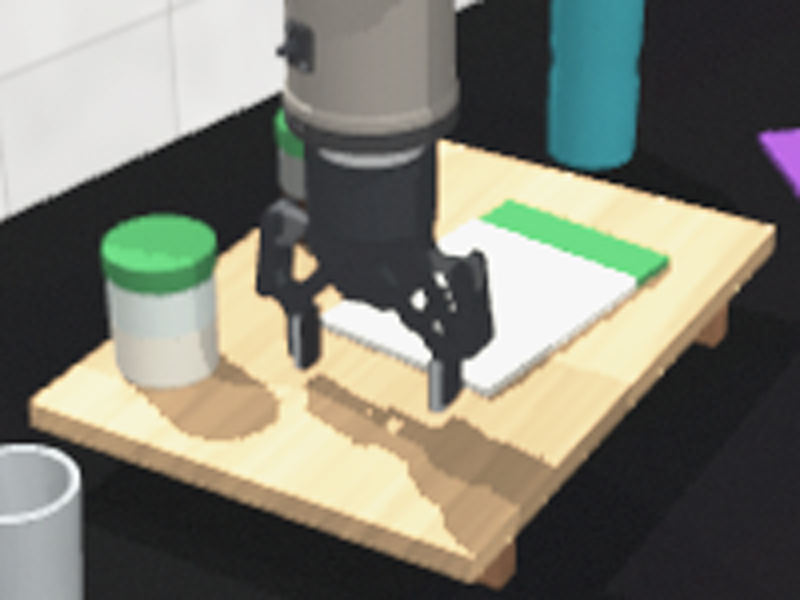

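The side view shows both fingers behind the board's tail, with tips at about (305,365) and (440,408) in the crop, just above the shelf and clear of the jars. I'll keep lowering.

```bash
python3 -m jog '[0,0,2,0,0,0,0,2,0,0]'|grep -E 'tool_pos|force'
```

```text
tool_pos: [0.5174, 0.0202, 0.1262]
ft_force: [-0.2, -0.2, 0.0]
```

```bash
python3 -m jog '[0,0,1.5,0,0,0,0,1.5,0,0]'|grep -E 'tool_pos|force'
```

```text
tool_pos: [0.5174, 0.0202, 0.1248]
ft_force: [-0.7, 0.6, 1.1]
```

```bash
python3 -m jog '[0,0,1,0,0,0,0,1,0,0]'|grep -E 'tool_pos|force'
```

```text
tool_pos: [0.5174, 0.0202, 0.1238]
ft_force: [0.3, 0.2, 0.4]
```

```bash
python3 -m jog '[0,0,1,0,0,0,0,1,0,0]'|grep -E 'tool_pos|force'
```

```text
tool_pos: [0.5174, 0.0202, 0.1228]
ft_force: [0.3, -1.2, 0.1]
```

```bash
python3 -m jog '[0,0,1,0,0,0,0,1,0,0]'|grep -E 'tool_pos|force'
```

```text
tool_pos: [0.5174, 0.0202, 0.1219]
ft_force: [0.3, -0.5, 0.6]
```

```bash
python3 -m jog '[-5,0,0,0,0,-10,0,0,0,0,-15,0,0,0,0,-20,0,0,0,0,-24,0,0,0,0,-28,0,0,0,0,-32,0,0,0,0]'|grep -E 'tool_pos|force'; python3 -m jog '[-4,0,0,0,0,-8,0,0,0,0,-12,0,0,0,0,-16,0,0,0,0,-20,0,0,0,0]'|grep -E 'tool_pos|force'
python3 - <<'E'
from h import *
s=observe();cv2.imwrite('pics/w2.png',get_image('wrist')[:,:,::-1]);goto(-.025,-.039,.122)
E
```

```text
tool_pos: [0.524, -0.0113, 0.1219]
ft_force: [-0.9, 1.2, 0.8]
tool_pos: [0.5282, -0.031, 0.1219]
ft_force: [-1.2, 1.2, 0.4]
goal [ 0.547 -0.121  0.122] shift [-91.8   0.5  -0.1] yaw 0.001 now in shelf [-0.0256  0.0528] 0.1219 F [ 0.1 -0.1 -1.1] t 5.95 gap 0.9994612490751581
```

View pics/w2.png

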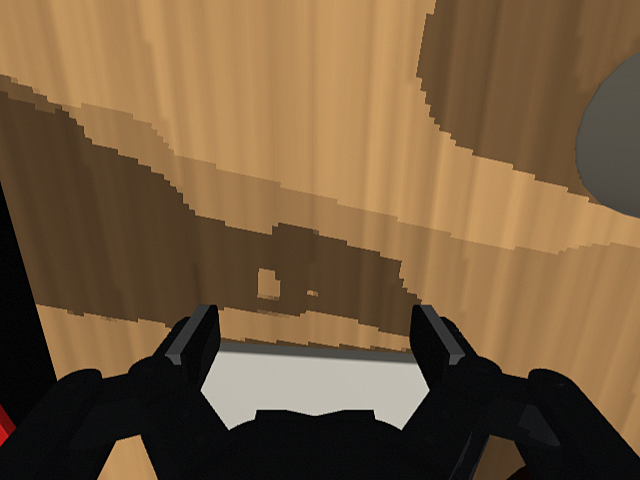

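The board is being pushed and is turning square. Its tail edge now runs from (220,340) to (410,352), so the fingers are holding it rather than riding over it. I'll push on 70 mm, then measure.

```bash
python3 -m jog '[-5,0,0,0,0,-10,0,0,0,0,-15,0,0,0,0,-20,0,0,0,0,-25,0,0,0,0,-30,0,0,0,0,-35,0,0,0,0,-40,0,0,0,0]'|grep -E 'tool_pos|force'; python3 -m jog '[-5,0,0,0,0,-10,0,0,0,0,-15,0,0,0,0,-20,0,0,0,0,-25,0,0,0,0,-30,0,0,0,0,-30,0,0,0,0]'|grep -E 'tool_pos|force'
python3 - <<'E'
from h import *
cv2.imwrite('pics/sc2.png',get_image('scene')[:,:,::-1]);crop('pics/sc2.png','pics/sc2c.png',185,185,220,180,3.6);goto(-.025,-.039,.122)
E
```

```text
tool_pos: [0.5364, -0.0703, 0.1219]
ft_force: [0.1, 1.1, -0.1]
tool_pos: [0.5426, -0.1001, 0.1219]
ft_force: [-0.8, 0.1, -0.7]
goal [ 0.547 -0.121  0.122] shift [-22.3   0.4  -0.1] yaw 0.0009 now in shelf [-0.0255 -0.0167] 0.1219 F [-1.5  0.2 -0.6] t 7.5 gap 1.0033739702952642
```

View pics/sc2c.png

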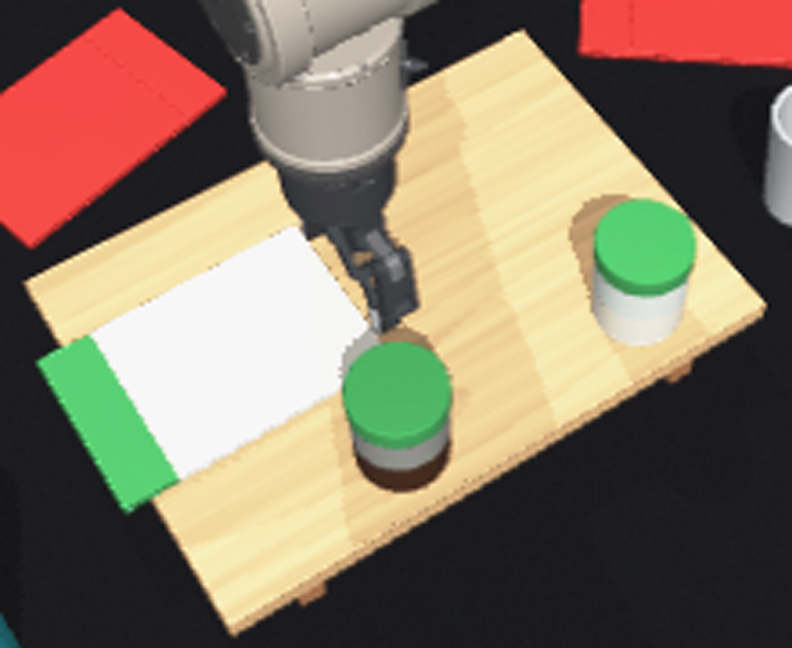

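The board now looks square. Its green corners are at crop (38,361) and (128,513), and the line at (90,338) and (178,481). I'll work out the overhang.

```bash
cat >> h.py <<'E'
def board(L):  # crop pixels of lead-near, lead-far, line-near, line-far
    P=back(cam('scene'),[(x/3.6+185-.36,y/3.6+185-.36) for x,y in L],.068)
    t,b,R,r=fit([(-.065,-.1),(.065,-.1),(-.065,-.06),(.065,-.06)],P)
    print('askew',np.degrees(b-a).round(2),'lead in shelf',(Rs.T@(R@(0,-.1)+t-ts)).round(4),'centre',(Rs.T@(t-ts)).round(4),'res',r.round(4))
E
python3 -c "
from h import *
board([(38,361),(128,513),(90,338),(178,481)])
goto(-.025,-.039,.122)"
```

```text
askew 0.09 lead in shelf [-0.0165 -0.2296] centre [-0.0166 -0.1296] res [0.0023 0.0022 0.0021 0.0018]
goal [ 0.547 -0.121  0.122] shift [-22.3   0.4  -0.1] yaw 0.0009 now in shelf [-0.0255 -0.0167] 0.1219 F [-1.5  0.2 -0.6] t 7.5 gap 1.0033739702952642
```

```bash
python3 -m jog '[-5,0,0,0,0,-10,0,0,0,0,-15,0,0,0,0,-19,0,0,0,0,-21,0,0,0,0,-21,0,0,0,0]'|grep -E 'tool_pos|force'; python3 -m jog '[5,0,0,0,0,20,0,0,0,0,40,0,0,0,0,40,0,-50,0,0,40,0,-100,0,0,40,0,-150,0,0,40,0,-150,0,0]'|grep -E 'tool_pos|force';  python3 - <<'E'
from h import *
cv2.imwrite('pics/sc3.png',get_image('scene')[:,:,::-1]);crop('pics/sc3.png','pics/sc3c.png',185,185,220,180,3.6)
E
```

```text
tool_pos: [0.5468, -0.1202, 0.1219]
ft_force: [-0.2, -0.4, -0.2]
tool_pos: [0.5406, -0.0789, 0.2783]
ft_force: [-0.1, 0.7, -0.8]
```

View pics/sc3c.png

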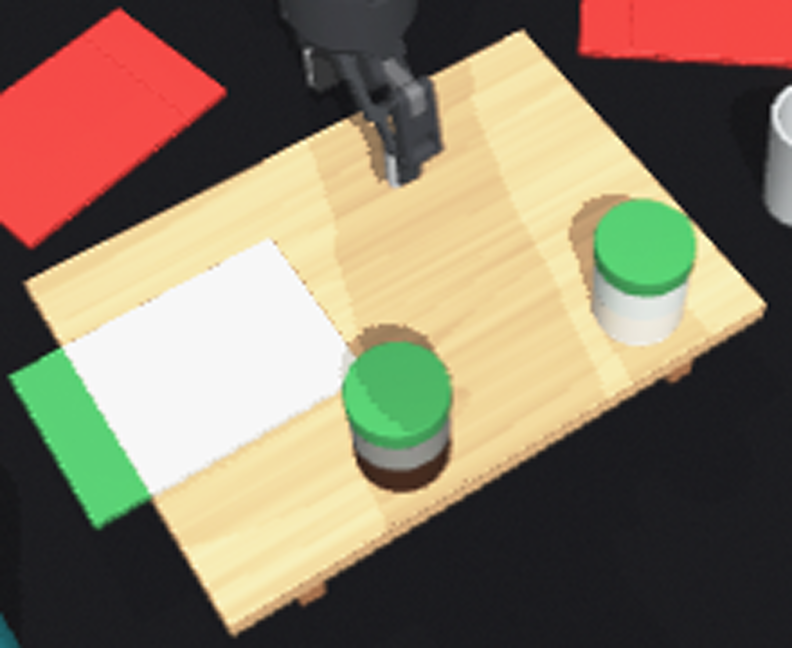

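```bash
python3 -c "
from h import *
board([(9,377),(99,528),(62,347),(149,494)])
P=back(cam('scene'),[(272/3.6+184.64,239/3.6+184.64)],.068)[0,:2];print('tail near corner',Rs.T@(P-ts),'expect y -.05')
a0=cv2.imread('pics/scene0.png').astype(int);b0=cv2.imread('pics/sc3.png').astype(int);d=abs(a0-b0).max(2)
for n,(x,y,w,h) in dict(cocoa=(279,275,34,48),salt=(348,238,32,44),flask=(138,320,55,66),tum=(396,206,32,44)).items(): print(n,(d[y:y+h,x:x+w]>40).mean().round(3))
goto(-.025,.06,.25)"
```

```text
askew 0.59 lead in shelf [-0.018  -0.2495] centre [-0.019  -0.1495] res [0.0006 0.0022 0.0009 0.0022]
tail near corner [-0.0821336 -0.0489047] expect y -.05
cocoa 0.094
salt 0.0
flask 0.0
tum 0.0
goal [ 0.527 -0.024  0.25 ] shift [56.2 -0.8 25.1] yaw 0.0025 now in shelf [-0.0242  0.0039] 0.2752 F [ 0.9  0.2 -1. ] t 8.85 gap 0.9940244828918031
```

```bash
python3 -c "
from workcell import *
print(job_done())"
```

```text
the job is handed in; nothing more can be done
None
```

I pushed the board along the shelf with the two open fingers set square behind its white end, without gripping or lifting it, then backed off, rose 150 mm and handed the job in. `job_done()` gives no verdict, so the figures below come from my last camera picture.

| Check | Measured | Allowed |
|---|---|---|
| Green end past the edge | about 39.5 mm | 30 to 50 mm |
| Squareness to the edge | about 0.6° | 7° |
| Board centre off the shelf's long centre line | about 19 mm | 90 mm |

- **Cross-check:** the white-end corner put the overhang about 1 mm larger, which agrees within the roughly 2 mm camera accuracy.
- **Bystanders:** the salt jar, flask and tumbler show no change between the first and last scene pictures. About 9% of the pixels around the cocoa jar changed. I put this down to the arm's moving shadow and the board behind it, because its lid and base sit at the same pixels as before.
- **Arm:** the last force reading was only noise, with the fingertips about 0.15 m above the shelf. The job took about 9 s of the 35 s allowed.
- **Not felt:** I never felt the fingertips touch the shelf while lowering. I stopped at the height I estimated from the finger length, and the board then moved as planned.

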